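# Unhook the narrow clip bin from its rail and stand it on the glass plate

### The arm

A 6-joint arm with a two-finger parallel gripper is mounted at the origin on the work surface; the furniture and walls round the work are solid. World frame = base frame: x ahead of the robot, y to its left, z up, the work surface at z = 0. Lengths are in m, angles in rad, forces in N, time in s.
With the tool pointing down it reaches from about 0.35 to 0.975 m from the base axis. Payload 4.9 kg.
Tool frame: the origin (TCP) lies midway between the tips of the shut fingers; the grasp point (between the pads) lies 19 mm behind it; x points along the fingers, y is the direction in which the jaws open and shut, and the axes are right-handed (so a half turn about x gives the same grasp; the last joint's range is limited). The gripper opens to 85 mm and grips with 20 to 120 N. Pads are 22 mm wide; open, the fingers measure 114 mm over their backs; the gripper's body (76 mm by 85 mm) begins 54 mm behind the grasp point. The pads swing forward as they close: fully open they stand 13 mm farther back than shut.
Start: joints at [-1.383, 0.053, 1.613, -0, 1.476, -0.119], TCP at [0.189, -0.596, 0.231] pointing down, gripper open.
Joint ranges: [-3.01, 3.01], [-1.01, 2.22], [0.06, 2.58], [-1.02, 4.17], [0.09, 2.62], [-3.14, 3.14]. Speed limits (rad/s): [2.57, 2.57, 3.14, 3.14, 3.14, 3.14].

### API

Orientations are given as a rotation vector (axis times angle).
In Python, from station import ctrl gives the robot as it stands.
- The arm moves only by the shell command python3 -m handwheel 'ROWS' [FORCE]. ROWS is JSON, a list of rows, each a list of 3 entries, a list of its own where there are three numbers: the finger opening in m, from 0 to 0.0854, then the shift along the tool's x, y, z in m, then the turn, a rotation vector about the tool's x, y, z in degrees. In form: [[claw, [dx, dy, dz], [ax, ay, az]], ...]. A call has 1 to 10 rows; each row shifts and turns the commanded pose from where the row before left it, along the tool's axes as they then stand; what a row does not reach is not made up. A row lasts 1/12 s, in which the tool goes at most 41.7 mm and 7.16 degrees, less where a joint would pass 70% of its speed; a pose out of reach is approached as far as the arm can. A call with a gripper value outside its range is refused whole. The fingers move at their own pace and stop on an object; FORCE is the grip in N (left out, the last holds). Time passes only in rows, so rows that do not move let the fingers close. It gives the time, the measured TCP pose, the force and the opening at its end, in the units of the state.
- ctrl.get_obs(): the state, without advancing time (a new reading comes with each control period).
- ctrl.get_image(name): name is "side" or "top"; returns the picture (384x512x3 uint8, red, green, blue); there is no depth.
- ctrl.camera_params(name): a dict with "vertical_fov" (degrees; the focal length in pixels is half the picture's height over the tangent of half this angle, whatever the lens; pixels are square), "cx", "cy" (the principal point, pixels), "D" ([k1, k2, p1, p2, k3] as OpenCV has them; the pictures are not rectified), "rvec" (rotation vector, rad) and "tvec" (3), from world to camera coordinates, as OpenCV has them. Camera axes: x right, y down, z forward; pixel columns grow to the right and rows downward; lengths in m; the calibration is good to about 2 mm. A picture is of the moment at which its call begins. camera_params takes no time and is no camera call.
- ctrl.finish_job(): hands the job in, once; it reports no verdict.
Trained networks look in the newest picture that a camera, given by its name, has taken for a name from the list of things; names that differ only in an ending like _2 or _b are one class to them, and where a whole thing is asked for, a point or a joint stands for the part that bears it (a point fixed in the world has none). Each returns a list of dicts, best first, with "score" (0 to 1); they miss things now and then, are a little off and sometimes report something else, mostly with a low value. They report only what shows in the picture. A call takes as long as a camera call.
- ctrl.look_for(thing, camera): "box" ([centre column, centre row, width, height] in pixels, round what is visible of it).
- ctrl.silhouettes(thing, camera): "mask" (384x512 bool, what is visible of it) and "box" ([centre column, centre row, width, height] in pixels, round what is visible of it).
- ctrl.tip_of(thing, camera): "centre" ([row, column] in pixels: a listed point, or the origin of a listed thing).
The state is a dict: "t": time; "q": joint angles; "dq": joint speeds; "effort": joint torques, N m; "tool_pos": TCP position; "tool_rot": TCP orientation; "contact_force": force on the tool from outside, world axes, zero at the start; "wrist_torque": the same for the moment, N m; "opening": finger opening in m.
Only numpy, scipy, OpenCV 4.12 (cv2) and the standard library are available. Lean on these libraries where they do the work, as an engineer would, in place of code of your own. Each camera call takes 0.05 s, during which the arm holds its last target.

### The job

Take the narrow bin with the two foldback clips down from the rail under the rack's shelf: swing its front up until the toe at its back comes out from under the rail, lift its lip off the rail, and bring it out. Set it down gently, upright, with its whole base on the glass plate and both clips still inside, and leave the wide bin and the other things on the table where they are.

Things in the scene. Friction and masses are not known exactly. Their poses are not given: they have to be found in the camera images.
- narrow_bin: the bin to move: open-topped dark grey plastic rail bin, 64 wide (y), 68 high, 114 long (x), walls 3 thick, hung level, origin 52 before the rail's front face, z=78. Origin on its underside, mid-width, 45 in front of the back wall's outer face; x points to its back (to the rack), z up. The flat base runs from x=-42 to +45. Side walls rise to z=61. Grip it by the front wall (see front_rim)
- front_rim (a point): middle of the top edge of the narrow bin's front wall, mid-thickness (bin frame x=-65, z=52). The wall is 9 thick and 57 long down its slope, with a blank card outside; it leans 28 degrees outward: from here it runs down and back along (0.469, 0, -0.883) in the bin's frame, so it is pinched squarely by a tool tilted 28 degrees
- lip (a point): lower end of the nib of the narrow bin's lip, mid-width (bin frame x=59, z=56). The full-width lip hooks over the rail: its underside (z=64) rests on the rail's top, its nib (x=57 to 61) hangs 8 down behind it and bears on the rail's back face (slot between nib and back wall 12 wide). With the bin swung up 24 degrees it must rise about 12 to clear the rail
- toe (a point): upper edge of the tip of the narrow bin's toe (bin frame x=57, z=25). The toe (x=45 to 57, z=21 to 25) lies under the rail with 3 of play, so the bin lifts only 3 until its front is swung up 16 degrees or more, turning on the rail's top back edge (bin frame x=57, z=64) and easing about 4 toward the rack as the nib leans; it can swing past 30 degrees. Heel pads low behind rest on the rail
- base_corner0 (a point): front right corner of the narrow bin's base (bin frame -42, -32, 0)
- base_corner1 (a point): front left corner of the narrow bin's base (bin frame -42, +32, 0)
- base_corner2 (a point): back right corner of the narrow bin's base (bin frame +45, -32, 0)
- base_corner3 (a point): back left corner of the narrow bin's base (bin frame +45, +32, 0)
- clip_0: black foldback clip lying in the back of the narrow bin, 45 x 20 x 32, 20 g; origin at the middle of its underside
- clip_1: the second such clip, beside it
- rack: fixed plywood bench rack, 364 wide: two end cheeks, a shelf, a white back board. Origin on the table under the middle of the rail's front face; x points to its back, z up. The aluminium rail is 5 thick (x=0 to 5), 36 tall (z=106 to 142), 340 long, with 52 of free space behind. The shelf's underside is at z=232, its front edge at x=-34; small things on top reach z=310
- rail_top (a point): middle of the rail's top front edge
- glass_plate: flat sheet of clear glass with green edges, 151 (x) x 136 (y), 6 thick, lying on the table and staying where it is; origin at the middle of its underside. The bin goes on it
- wide_bin: loose bystander, not to be disturbed: a bin of the same kind, 100 wide, empty, hanging on the same rail beside the narrow one; which of the two hangs left changes
- weight: loose bystander, not to be disturbed: black paper weight with a wooden knob, 46 x 76 x 49, beside the glass plate
- dropper: loose bystander, not to be disturbed: brown dropper bottle, 34 across, 110 high
- glue: loose bystander, not to be disturbed: glue stick standing upright, 26 across, 97 high
- eraser: loose bystander, not to be disturbed: white eraser in a blue sleeve, 23 x 62 x 13
- folder: loose bystander, not to be disturbed: cream bone folder lying flat, 23 x 149 x 8

How it is judged:
By the outcome, as a careful person would: the job done as asked, in the order asked, and still so for the second after the job is handed in, with the robot touching nothing.
It also fails if it takes over 43 s, if anything falls off the work surface, if the arm or the gripper's body presses on something with over 40 N, if the wrist force passes 120 N, or if a joint passes its speed limit or range.

## Working session

There is one attempt and no reset: what is moved stays moved. The work goes in short steps, Python scripts to look and compute and a shell command to move; the robot and the scene stay as the last step left them, time stands still between calls to the robot, and variables do not carry over. Pictures are saved under pics/ and viewed, and the job is handed in when it is done.

```bash
ls; mkdir -p pics
python3 - <<'E'
from station import ctrl
import cv2
o=ctrl.get_obs()
print({k:(v if not hasattr(v,'round') else v) for k,v in o.items()})
for c in ("side","top"):
    im=ctrl.get_image(c); cv2.imwrite(f"pics/{c}0.png",im[:,:,::-1]); print(ctrl.camera_params(c))
E
```

```text
pics
{'t': 0.0, 'q': array([-1.38301049e+00,  5.33374752e-02,  1.61429522e+00, -1.84137375e-05,
        1.47599920e+00, -1.18984923e-01]), 'dq': array([-0.00031276, -0.00078422,  0.00135847,  0.0001249 , -0.00067402,
        0.00054542]), 'effort': array([-3.23190661e-04, -3.93682730e+01, -3.70180857e+01, -1.53599372e-04,
        7.20401396e-03, -1.32637197e-05]), 'tool_pos': array([ 0.18862576, -0.59520245,  0.23007431]), 'tool_rot': array([ 2.05687184,  0.3201282 , -2.05705595]), 'contact_force': array([-0.31503695, -1.05624268, -0.35274616]), 'wrist_torque': array([ 0.01044822, -0.03317485,  0.01190154]), 'opening': 0.08574360843876949}
{'vertical_fov': 54.67964474985254, 'cx': 258.32876040797777, 'cy': 188.4922971653584, 'D': array([-0.01738997,  0.        ,  0.        ,  0.        ,  0.        ]), 'rvec': array([ 0.63333157, -2.6556632 ,  1.18398779]), 'tvec': array([0.49902455, 0.28940503, 0.87398607])}
{'vertical_fov': 54.475047721499315, 'cx': 258.1157352911944, 'cy': 190.7416308853351, 'D': array([-0.11995204,  0.        ,  0.        ,  0.        ,  0.        ]), 'rvec': array([ 2.13527047, -2.16713626,  0.12182754]), 'tvec': array([-0.01208035,  0.58661358,  1.20317336])}
```

View pics/side0.png

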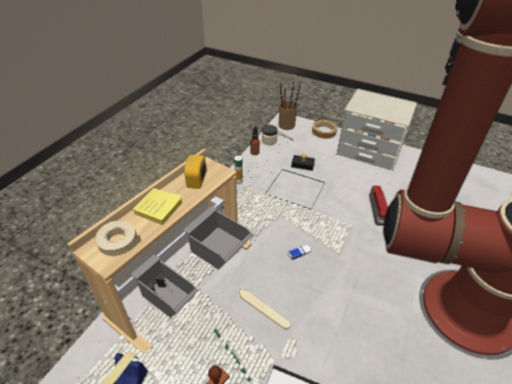

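View pics/top0.png

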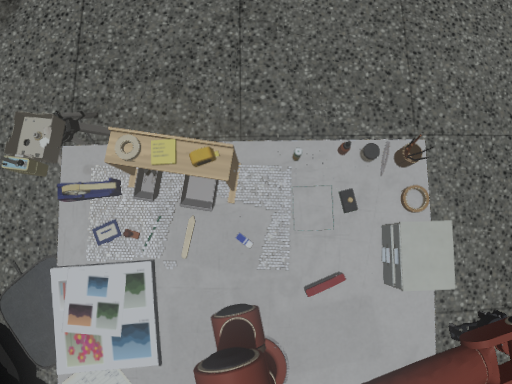

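```bash
cat > h.py <<'E'
from station import ctrl
import numpy as np, cv2
from scipy.spatial.transform import Rotation as R
def cam(n):
    p=ctrl.camera_params(n); f=192/np.tan(np.radians(p['vertical_fov'])/2)
    K=np.array([[f,0,p['cx']],[0,f,p['cy']],[0,0,1]]); return K,np.array(p['D']),np.array(p['rvec']),np.array(p['tvec'])
def ray(n,uv):
    K,D,r,t=cam(n); x=cv2.undistortPoints(np.array([[uv]],float),K,D)[0,0]
    M=R.from_rotvec(r).as_matrix(); c=-M.T@t; d=M.T@np.array([x[0],x[1],1]); return c,d/np.linalg.norm(d)
def onz(n,uv,z):
    c,d=ray(n,uv); return c+d*(z-c[2])/d[2]
def tri(uv1,uv2):
    c1,d1=ray('side',uv1);c2,d2=ray('top',uv2)
    s=np.linalg.lstsq(np.c_[d1,-d2],c2-c1,rcond=None)[0]
    a=c1+s[0]*d1;b=c2+s[1]*d2; return (a+b)/2,np.linalg.norm(a-b)
def proj(n,P):
    K,D,r,t=cam(n); return cv2.projectPoints(np.atleast_2d(P).astype(float),r,t,K,D)[0][:,0]
E
python3 - <<'E'
from h import *
for c in ("side","top"):
    for th in ["front_rim","rail_top","glass_plate","narrow_bin","base_corner0","base_corner1","clip_0","wide_bin","rack","weight","lip","dropper","glue"]:
        r=ctrl.tip_of(th,c); print(c,th,[(np.round(x['centre'][::-1],1).tolist(),round(x['score'],2)) for x in r[:3]])
E
```

```text
side front_rim [([184.3, 299.4], 0.59)]
side rail_top [([178.0, 242.4], 0.78), ([165.3, 286.7], 0.66)]
side glass_plate [([296.5, 185.0], 0.55)]
side narrow_bin [([166.8, 298.0], 0.8)]
side base_corner0 [([142.0, 292.5], 0.97), ([190.7, 292.0], 0.9), ([172.6, 318.6], 0.9)]
side base_corner1 [([142.0, 292.5], 0.97), ([190.7, 292.0], 0.9), ([172.6, 318.6], 0.9)]
side clip_0 [([158.8, 300.0], 0.62), ([164.8, 288.6], 0.52)]
side wide_bin [([218.6, 245.8], 0.64), ([163.7, 290.1], 0.29)]
side rack []
side weight [([304.8, 165.4], 0.79)]
side lip [([143.8, 268.6], 0.58)]
side dropper [([251.5, 150.8], 0.72), ([240.2, 181.0], 0.25)]
side glue [([240.6, 182.9], 0.63)]
top front_rim [([138.8, 197.6], 0.67)]
top rail_top []
top glass_plate []
top narrow_bin [([151.4, 180.1], 0.72), ([139.8, 197.9], 0.59)]
top base_corner0 [([164.3, 167.9], 0.97), ([141.1, 167.6], 0.96), ([141.4, 191.3], 0.82)]
top base_corner1 [([164.3, 167.9], 0.97), ([141.1, 167.6], 0.96), ([141.4, 191.3], 0.82)]
top clip_0 [([156.2, 177.8], 0.55), ([143.4, 180.4], 0.39)]
top wide_bin [([201.4, 188.8], 0.66), ([141.2, 194.6], 0.34)]
top rack []
top weight [([347.2, 202.5], 0.63)]
top lip [([153.2, 157.6], 0.92)]
top dropper [([343.1, 151.2], 0.66)]
top glue [([294.1, 156.7], 0.46), ([347.7, 200.9], 0.25)]
```

Run:
```python
from h import *
P=lambda n,a:print(n,np.round(a,4))
print(tri([184.3,299.4],[138.8,197.6]));print(tri([166.8,298.0],[151.4,180.1]))
P('rim z.13',onz('side',[184.3,299.4],.130));P('',onz('top',[138.8,197.6],.130))
P('bin z.078',onz('side',[166.8,298],.078));P('',onz('top',[151.4,180.1],.078))
P('lip',onz('side',[143.8,268.6],.142));P('',onz('top',[153.2,157.6],.142))
P('wide',onz('side',[218.6,245.8],.078));P('',onz('top',[201.4,188.8],.078))
P('railtop',onz('side',[178,242.4],.142))
P('glass',onz('side',[296.5,185],.0))
P('weight',onz('side',[304.8,165.4],.0));P('',onz('top',[347.2,202.5],.0))
s=cv2.imread('pics/side0.png');t=cv2.imread('pics/top0.png')
cv2.imwrite('pics/sc.png',cv2.resize(s[140:350,70:270],None,fx=3.6,fy=2.8,interpolation=cv2.INTER_CUBIC)[:600])
cv2.imwrite('pics/tc.png',cv2.resize(t[120:220,95:255],None,fx=5,fy=5,interpolation=cv2.INTER_CUBIC))
cv2.imwrite('pics/tg.png',cv2.resize(t[140:250,270:380],None,fx=5,fy=5,interpolation=cv2.INTER_CUBIC))
cv2.imwrite('pics/sg.png',cv2.resize(s[140:220,230:350],None,fx=6,fy=6,interpolation=cv2.INTER_CUBIC))
```

```text
(array([0.55441063, 0.34428938, 0.1435367 ]), np.float64(0.006440372935256324))
(array([0.62014963, 0.32720822, 0.07396629]), np.float64(0.004715364760780244))
rim z.13 [0.5572 0.3373 0.13  ]
 [0.5589 0.3503 0.13  ]
bin z.078 [0.6158 0.3283 0.078 ]
 [0.6217 0.3271 0.078 ]
lip [0.6683 0.3213 0.142 ]
 [0.6824 0.3038 0.142 ]
wide [0.5903 0.1543 0.078 ]
 [0.5903 0.1618 0.078 ]
railtop [0.6461 0.2306 0.142 ]
glass [ 0.5318 -0.2265  0.    ]
weight [ 0.5444 -0.3337  0.    ]
 [ 0.5457 -0.3247  0.    ]
```

View pics/sc.png

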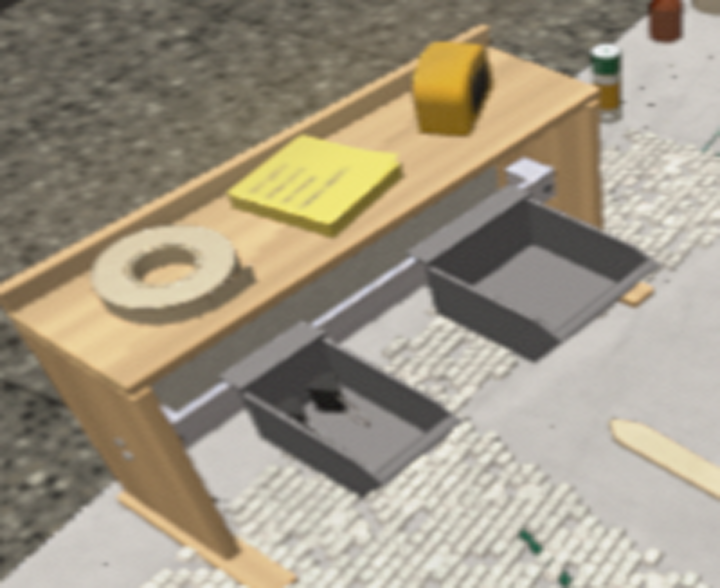

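View pics/tc.png

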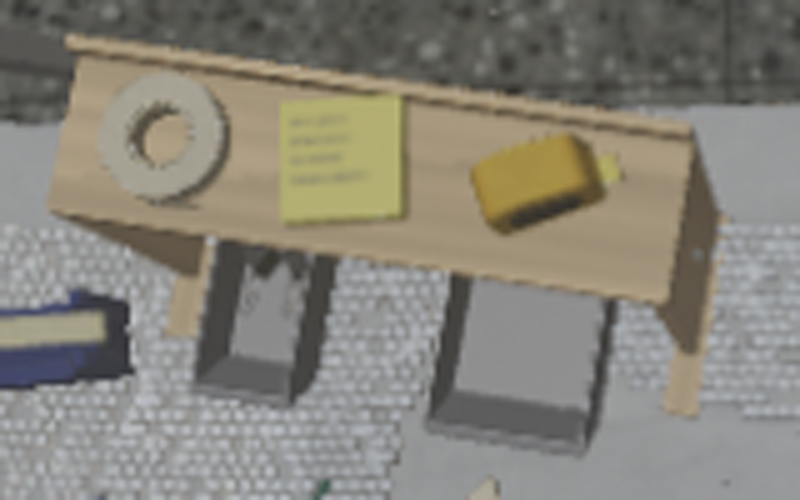

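View pics/tg.png

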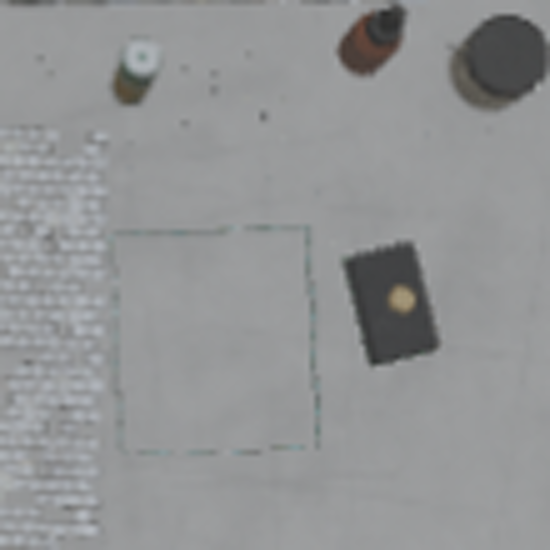

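View pics/sg.png

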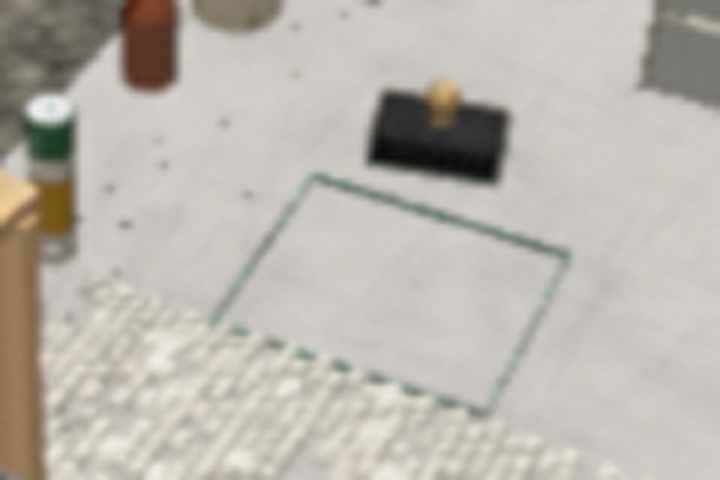

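```bash
cat > fit.py <<'E'
from h import *
from scipy.optimize import least_squares
S=lambda u,v:[70+(u+.5)/3.6-.5,140+(v+.5)/2.8-.5]
T=lambda u,v:[95+(u+.5)/5-.5,120+(v+.5)/5-.5]
def model(p):
    X,Y,a,yb,yw,ts=p
    rack=lambda x,y,z:[X+np.cos(a)*x-np.sin(a)*y,Y+np.sin(a)*x+np.cos(a)*y,z]
    nb=lambda x,y,z:rack(x-.052,y+yb,z+.078)
    wb=lambda x,y,z:rack(x-.052,y+yw,z+.078)
    zt=.232+ts
    return [('side',[184.3,299.4],nb(-.065,0,.052),1),('top',[138.8,197.6],nb(-.065,0,.052),1),
     ('side',[166.8,298],nb(0,0,0),1),('top',[151.4,180.1],nb(0,0,0),1),
     ('side',[142,292.5],nb(.045,.032,0),1),('side',[190.7,292],nb(-.042,-.032,0),1),('side',[172.6,318.6],nb(-.042,.032,0),1),
     ('top',[141.4,191.3],nb(-.042,.032,0),1),
     ('top',T(197,382),nb(-.069,.032,.050),2),('top',T(293,403),nb(-.069,-.032,.050),2),
     ('side',[178,242.4],rack(0,0,.142),1),
     ('side',S(130,388),rack(-.034,.182,zt),2),('side',S(600,95),rack(-.034,-.182,zt),2),
     ('top',T(50,210),rack(-.034,.182,zt),2),('top',T(668,302),rack(-.034,-.182,zt),2),
     ('side',[218.6,245.8],wb(0,0,0),1),('top',[201.4,188.8],wb(0,0,0),1),
     ('top',T(430,427),wb(-.069,.05,.05),2),('top',T(585,450),wb(-.069,-.05,.05),2)]
def res(p):
    return np.concatenate([w*(proj(c,P)[0]-uv) for c,uv,P,w in model(p)])
r=least_squares(res,[.66,.24,-.1,.08,-.07,.015],loss='soft_l1',f_scale=2)
print(np.round(r.x,4),np.degrees(r.x[2]))
for (c,uv,P,w),e in zip(model(r.x),res(r.x).reshape(-1,2)): print(c,np.round(uv,1),np.round(P,4),np.round(e/w,1))
E
python3 fit.py
python3 - <<'E'
from h import *
G=lambda u,v:[270+(u+.5)/5-.5,140+(v+.5)/5-.5]
H=lambda u,v:[230+(u+.5)/6-.5,140+(v+.5)/6-.5]
for q in [(115,232),(308,228),(319,446),(121,451)]: print('top',np.round(onz('top',G(*q),.006),4))
for q in [(213,323),(314,177),(570,255),(487,413)]: print('side',np.round(onz('side',H(*q),.006),4))
print([np.round(ray(n,[256,192])[0],3) for n in('side','top')])
for q in [(345,258),(412,242),(439,346),(372,365)]: print('w',np.round(onz('top',G(*q),.035),4))
E
```

```text
[ 0.657   0.2301 -0.1729  0.0862 -0.0821  0.0047] -9.906498357884635
side [184.3 299.4] [0.5566 0.3351 0.13  ] [ 0.9 -0.7]
top [138.8 197.6] [0.5566 0.3351 0.13  ] [4.7 0.7]
side [166.8 298. ] [0.6206 0.3239 0.078 ] [-0.6 -2.5]
top [151.4 180.1] [0.6206 0.3239 0.078 ] [0.9 0.3]
side [142.  292.5] [0.6704 0.3477 0.078 ] [-1.3  2.3]
side [190.7 292. ] [0.5737 0.2996 0.078 ] [0.  3.4]
side [172.6 318.6] [0.5847 0.3627 0.078 ] [-3.6 -1.3]
top [141.4 191.3] [0.5847 0.3627 0.078 ] [-0.9  0.2]
top [134. 196.] [0.5581 0.3673 0.128 ] [-0.3  2. ]
top [153.2 200.2] [0.5471 0.3043 0.128 ] [0.1 1. ]
side [178.  242.4] [0.657  0.2301 0.142 ] [-3.9 -1.9]
side [105.8 278.2] [0.6548 0.4152 0.2367] [-0.9  0.8]
side [236.3 173.6] [0.5922 0.0567 0.2367] [-0.3 -0.9]
top [104.6 161.6] [0.6548 0.4152 0.2367] [ 1.5 -0.6]
top [228.2 180. ] [0.5922 0.0567 0.2367] [1.3 0.2]
side [218.6 245.8] [0.5916 0.1582 0.078 ] [-1.3  0.9]
top [201.4 188.8] [0.5916 0.1582 0.078 ] [ 1.1 -0.4]
top [180.6 205. ] [0.5323 0.2193 0.128 ] [-0.4  0.6]
top [211.6 209.6] [0.5151 0.1208 0.128 ] [0.3 1.2]
top [ 0.6047 -0.1383  0.006 ]
top [ 0.6054 -0.2707  0.006 ]
top [ 0.4568 -0.2727  0.006 ]
top [ 0.4558 -0.1387  0.006 ]
side [ 0.6017 -0.138   0.006 ]
side [ 0.6032 -0.2719  0.006 ]
side [ 0.4544 -0.2754  0.006 ]
side [ 0.4525 -0.1419  0.006 ]
[array([0.262, 0.634, 0.791]), array([ 0.432, -0.034,  1.267])]
w [ 0.5808 -0.2893  0.035 ]
w [ 0.5909 -0.335   0.035 ]
w [ 0.5209 -0.3501  0.035 ]
w [ 0.5091 -0.3046  0.035 ]
```

```bash
cat >> fit.py <<'E'
def draw(p,pre,off=(0,0)):
    X,Y,a,yb,yw,ts=p
    rk=lambda x,y,z:[X+np.cos(a)*x-np.sin(a)*y,Y+np.sin(a)*x+np.cos(a)*y,z]
    L=[]
    for y0,w in((yb,.032),(yw,.05)):
        b=lambda x,y,z:rk(x-.052,y+y0,z+.078)
        for s in(-w,w):
            L+=[(b(-.069,s,.05),b(-.061,s,.054)),(b(-.042,s,0),b(.045,s,0)),(b(-.042,s,0),b(-.069,s,.05)),(b(.045,s,.061),b(-.055,s,.061)),(b(.045,s,.068),b(.061,s,.068))]
        for q in [(-.069,.05),(-.061,.054),(-.042,0),(.045,.068),(.061,.068)]: L.append((b(q[0],-w,q[1]),b(q[0],w,q[1])))
    L.append((rk(0,-.17,.142),rk(0,.17,.142)));L.append((rk(0,-.17,.106),rk(0,.17,.106)))
    L.append((rk(-.034,-.182,.232),rk(-.034,.182,.232)))
    for n,f,(x0,y0,w,h),k in(('side','pics/side0.png',(70,140,200,150),4),('top','pics/top0.png',(95,120,160,100),5)):
        im=cv2.resize(cv2.imread(f)[y0:y0+h,x0:x0+w],None,fx=k,fy=k,interpolation=cv2.INTER_CUBIC)
        for A,B in L:
            q=proj(n,np.array([A,B])); q=((q-[x0,y0]+.5)*k-.5)
            cv2.line(im,tuple(map(int,q[0])),tuple(map(int,q[1])),(0,255,0),1)
        cv2.imwrite(f'pics/{pre}_{n}.png',im)
draw(r.x,'ov')
E
python3 fit.py >/dev/null
```

```text
(no output)
```

View pics/ov_side.png

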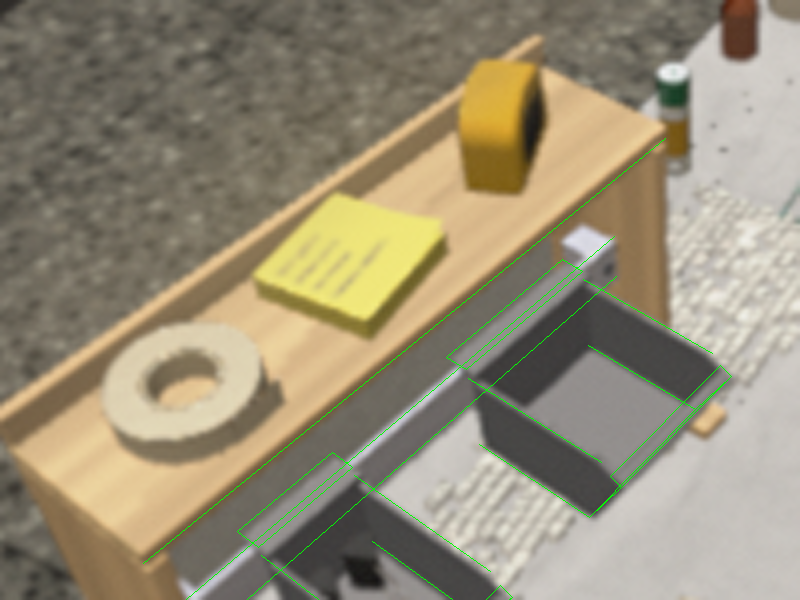

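View pics/ov_top.png

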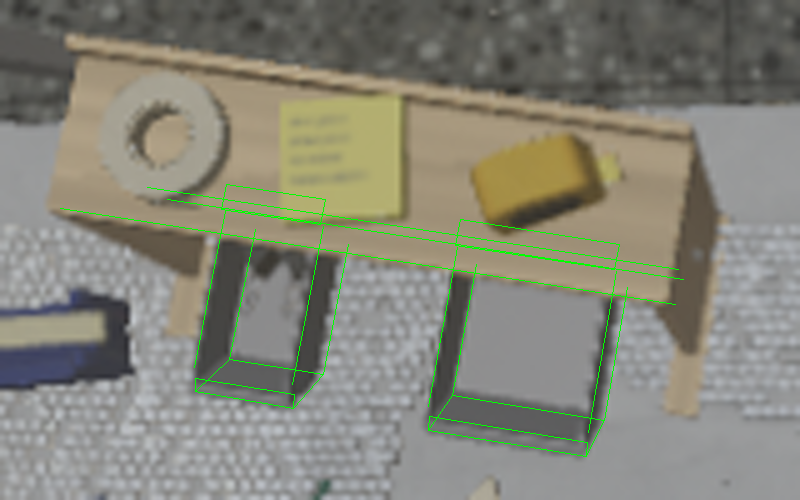

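```bash
cat > plan.py <<'E'
from h import *
PSI=np.radians(-9.9)
def Rt(tilt,psi,sgn=1):  # tilt deg: approach leans toward rack by tilt
    t=np.radians(tilt);c,s=np.cos(psi),np.sin(psi)
    a=np.array([np.sin(t)*c,np.sin(t)*s,-np.cos(t)]);n=sgn*np.array([np.cos(t)*c,np.cos(t)*s,np.sin(t)])
    return R.from_matrix(np.c_[a,n,np.cross(a,n)])
def steps(p0,R0,p1,R1,n):
    w=(R0.inv()*R1).as_rotvec()/n; D=R.from_rotvec(w).as_matrix()
    S=sum(np.linalg.matrix_power(D,k) for k in range(n))
    d=np.linalg.solve(S,R0.inv().apply(np.array(p1)-p0))
    print(n,'rows  d',np.round(d,5).tolist(),'rot',np.round(np.degrees(w),3).tolist(),'|d|',round(np.linalg.norm(d)*1e3,1),'|w|',round(np.degrees(np.linalg.norm(w)),2))
    p=np.array(p0);Q=R0;path=[]
    for k in range(n): p=p+Q.apply(d);Q=Q*R.from_rotvec(w);path.append(np.round(p,3).tolist())
    print(' path',path[::max(1,n//4)],path[-1]); return p,Q
def cur():
    o=ctrl.get_obs(); return o['tool_pos'],R.from_rotvec(o['tool_rot']),o
E
python3 - <<'E'
from plan import *
p,Q,o=cur(); print(np.round(Q.as_matrix(),3))
for s in(1,-1): print(s,np.round(Rt(28,PSI,s).as_matrix(),3),np.degrees((Q.inv()*Rt(28,PSI,s)).magnitude()))
rim=np.array([.558,.335,.130])
c,s=np.cos(PSI),np.sin(PSI); a=Rt(28,PSI).as_matrix()[:,0]
for sg in(1,-1):
  G=Rt(28,PSI,sg)
  pre=rim-a*.06
  Rm=Q*R.from_rotvec((Q.inv()*G).as_rotvec()*.4)
  p1,Q1=steps(p,Q,[.43,-.25,.33],Rm,13)
  p2,Q2=steps(p1,Q1,pre,G,17)
print('grasp',rim+a*.039)
E
```

```text
[[ 0.     0.302 -0.953]
 [ 0.    -0.953 -0.302]
 [-1.    -0.    -0.   ]]
1 [[ 0.462  0.87  -0.172]
 [-0.081 -0.152 -0.985]
 [-0.883  0.469  0.   ]] 67.92176042961592
-1 [[ 0.462 -0.87   0.172]
 [-0.081  0.152  0.985]
 [-0.883 -0.469  0.   ]] 119.53278787021047
13 rows  d [-0.00772, -0.01379, -0.02966] rot [-1.884, 0.47, 0.774] |d| 33.6 |w| 2.09
 path [[0.213, -0.574, 0.239], [0.28, -0.502, 0.262], [0.339, -0.424, 0.286], [0.389, -0.34, 0.308], [0.43, -0.25, 0.33]] [0.43, -0.25, 0.33]
17 rows  d [0.00574, -0.01508, -0.03303] rot [-2.161, 0.539, 0.888] |d| 36.8 |w| 2.4
 path [[0.445, -0.217, 0.324], [0.496, -0.082, 0.296], [0.526, 0.058, 0.264], [0.538, 0.2, 0.227], [0.53, 0.34, 0.183]] [0.53, 0.34, 0.183]
13 rows  d [-0.00412, -0.02891, -0.01785] rot [3.531, 0.88, -0.534] |d| 34.2 |w| 3.68
 path [[0.197, -0.563, 0.235], [0.233, -0.468, 0.251], [0.286, -0.383, 0.272], [0.352, -0.309, 0.298], [0.43, -0.25, 0.33]] [0.43, -0.25, 0.33]
17 rows  d [0.01278, -0.01927, 0.03102] rot [4.05, 1.01, -0.613] |d| 38.7 |w| 4.22
 path [[0.415, -0.217, 0.317], [0.379, -0.075, 0.269], [0.388, 0.074, 0.229], [0.439, 0.216, 0.2], [0.53, 0.34, 0.183]] [0.53, 0.34, 0.183]
grasp [0.57603675 0.33185208 0.09556504]
```

```bash
python3 -m handwheel '[[0.045,[-0.008,-0.014,-0.030],[-1.9,0.5,0.8]],[0.045,[-0.008,-0.014,-0.030],[-1.9,0.5,0.8]],[0.045,[-0.008,-0.014,-0.030],[-1.9,0.5,0.8]],[0.045,[-0.008,-0.014,-0.030],[-1.9,0.5,0.8]],[0.045,[-0.008,-0.014,-0.030],[-1.9,0.5,0.8]],[0.045,[-0.008,-0.014,-0.030],[-1.9,0.5,0.8]],[0.045,[-0.008,-0.014,-0.030],[-1.9,0.5,0.8]],[0.045,[-0.008,-0.014,-0.030],[-1.9,0.5,0.8]],[0.045,[-0.008,-0.014,-0.030],[-1.9,0.5,0.8]],[0.045,[-0.008,-0.014,-0.030],[-1.9,0.5,0.8]]]' 60
python3 - <<'E'
from plan import *
p,Q,o=cur(); print(o['q'],o['t'],o['contact_force'])
rim=np.array([.558,.335,.130]);G=Rt(28,PSI);a=G.as_matrix()[:,0]
Rm=Q*R.from_rotvec((Q.inv()*G).as_rotvec()*.6)
p1,Q1=steps(p,Q,[.45,.05,.30],Rm,11)
p2,Q2=steps(p1,Q1,rim-a*.06,G,10)
E
```

```text
t: 2.23
tool_pos: [0.3912, -0.3344, 0.312]
tool_rot: [1.909, 0.48, -1.703]
contact_force: [0.9, -0.2, 0.1]
opening: 0.0449
[-0.88243234 -0.36441081  1.85856509  0.05562908  1.49183111  0.0477129 ] 2.2333 [ 0.90952763 -0.22910049  0.09350669]
11 rows  d [-0.00168, -0.01935, -0.02991] rot [-2.299, 0.566, 0.925] |d| 35.7 |w| 2.54
 path [[0.403, -0.301, 0.313], [0.424, -0.233, 0.313], [0.439, -0.163, 0.312], [0.448, -0.092, 0.31], [0.452, -0.021, 0.306], [0.45, 0.05, 0.3]] [0.45, 0.05, 0.3]
10 rows  d [0.0108, -0.00702, -0.02967] rot [-1.686, 0.415, 0.678] |d| 32.3 |w| 1.86
 path [[0.461, 0.078, 0.289], [0.482, 0.135, 0.267], [0.499, 0.193, 0.244], [0.514, 0.252, 0.22], [0.526, 0.31, 0.196]] [0.53, 0.34, 0.183]
```

```bash
python3 -m handwheel '[[0.045,[-0.002,-0.021,-0.033],[-2.5,0.6,1.0]],[0.045,[-0.002,-0.021,-0.033],[-2.5,0.6,1.0]],[0.045,[-0.002,-0.021,-0.033],[-2.5,0.6,1.0]],[0.045,[-0.002,-0.021,-0.033],[-2.5,0.6,1.0]],[0.045,[-0.002,-0.021,-0.033],[-2.5,0.6,1.0]],[0.045,[-0.002,-0.021,-0.033],[-2.5,0.6,1.0]],[0.045,[-0.002,-0.021,-0.033],[-2.5,0.6,1.0]],[0.045,[-0.002,-0.021,-0.033],[-2.5,0.6,1.0]],[0.045,[-0.002,-0.021,-0.033],[-2.5,0.6,1.0]],[0.045,[-0.002,-0.021,-0.033],[-2.5,0.6,1.0]]]'
python3 - <<'E'
from plan import *
p,Q,o=cur(); print(o['q'],o['t'],o['contact_force'])
rim=np.array([.558,.335,.130]);G=Rt(28,PSI);a=G.as_matrix()[:,0]
p2,Q2=steps(p,Q,rim-a*.06,G,10)
E
```

```text
t: 3.07
tool_pos: [0.4536, 0.0492, 0.3026]
tool_rot: [1.67, 0.645, -1.267]
contact_force: [2.0, -0.3, -0.3]
opening: 0.0449
[ 0.01962008 -0.643143    2.08291731 -0.1245096   1.36142378  0.51054892] 3.0667 [ 2.00805739 -0.31333433 -0.29797842]
10 rows  d [0.01086, -0.00752, -0.02962] rot [-1.713, 0.429, 0.694] |d| 32.4 |w| 1.9
 path [[0.465, 0.078, 0.291], [0.484, 0.135, 0.269], [0.501, 0.193, 0.245], [0.515, 0.252, 0.221], [0.526, 0.31, 0.196]] [0.53, 0.34, 0.183]
```

```bash
python3 -m handwheel '[[0.045,[0.011,-0.0075,-0.0296],[-1.7,0.43,0.7]],[0.045,[0.011,-0.0075,-0.0296],[-1.7,0.43,0.7]],[0.045,[0.011,-0.0075,-0.0296],[-1.7,0.43,0.7]],[0.045,[0.011,-0.0075,-0.0296],[-1.7,0.43,0.7]],[0.045,[0.011,-0.0075,-0.0296],[-1.7,0.43,0.7]],[0.045,[0.011,-0.0075,-0.0296],[-1.7,0.43,0.7]],[0.045,[0.011,-0.0075,-0.0296],[-1.7,0.43,0.7]],[0.045,[0.011,-0.0075,-0.0296],[-1.7,0.43,0.7]],[0.045,[0.01,-0.0075,-0.0296],[-1.7,0.43,0.7]],[0.045,[0,0,0],[0,0,0]]]'
cat > snap.py <<'E'
import sys
from plan import *
k=sys.argv[1]; b={'side':eval(sys.argv[2]),'top':eval(sys.argv[3])}
for c in b:
    im=ctrl.get_image(c)[:,:,::-1]; cv2.imwrite(f'pics/{k}_{c}_full.png',im)
    x,y,w,h=b[c]; f=min(800/w,600/h); cv2.imwrite(f'pics/{k}_{c}.png',cv2.resize(im[y:y+h,x:x+w],None,fx=f,fy=f,interpolation=cv2.INTER_CUBIC))
E
python3 snap.py g1 '(90,200,160,120)' '(95,120,160,120)'
python3 - <<'E'
from plan import *
p,Q,o=cur(); print(o['q'],o['t'],o['contact_force'],o['opening'])
rim=np.array([.558,.335,.130]);G=Rt(28,PSI);a=G.as_matrix()[:,0]
p2,Q2=steps(p,Q,rim-a*.02,G,4)
E
```

```text
t: 3.9
tool_pos: [0.5253, 0.3113, 0.191]
tool_rot: [1.505, 0.726, -1.007]
contact_force: [-0.9, -1.2, -0.5]
opening: 0.0449
[ 0.55022572 -0.14513712  1.91976156 -0.36641741  1.03699786  0.89204919] 4.0 [ 0.30407779 -0.95305324  0.19157623] 0.045304908172835064
4 rows  d [0.01223, -0.00164, -0.00787] rot [-0.451, 0.136, 0.22] |d| 14.6 |w| 0.52
 path [[0.532, 0.316, 0.182], [0.538, 0.323, 0.171], [0.543, 0.33, 0.159], [0.549, 0.337, 0.148]] [0.549, 0.337, 0.148]
```

View pics/g1_side.png

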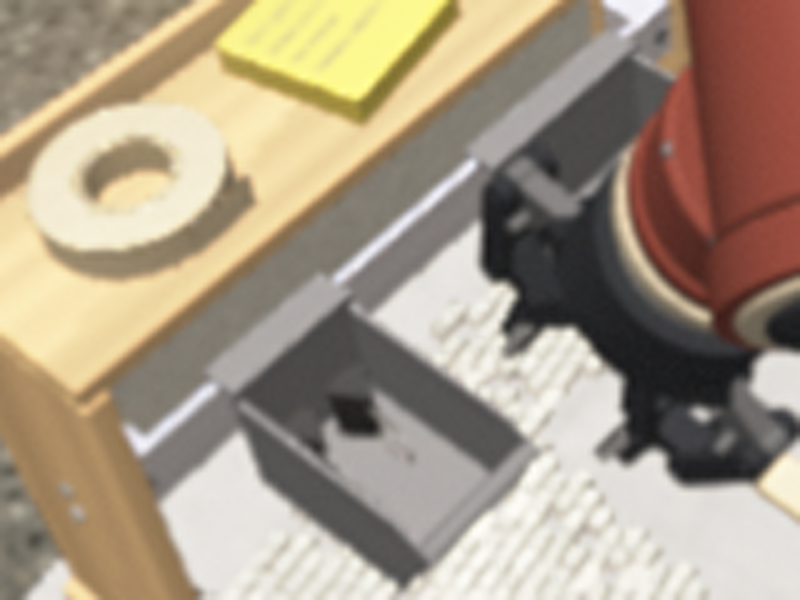

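View pics/g1_top.png

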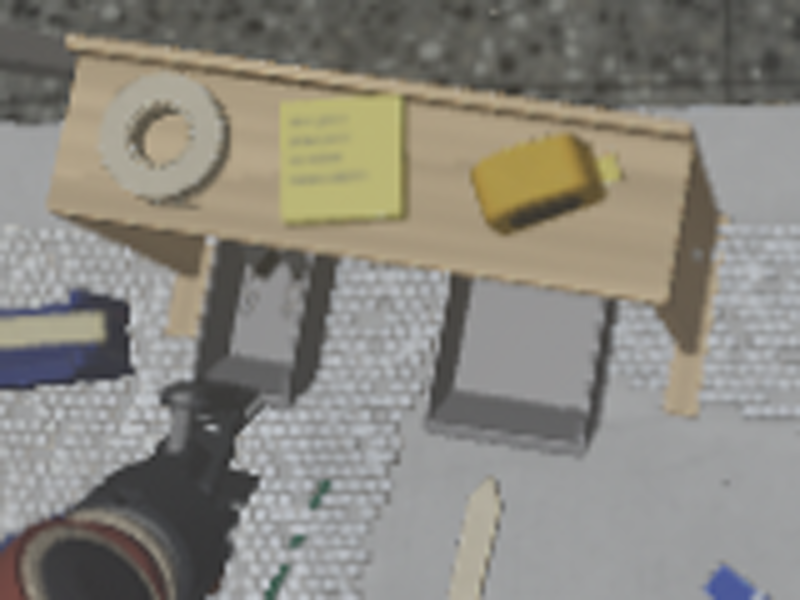

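Run:
```python
from plan import *
print(onz('side',[90+479/5,200+508/5],.130), onz('top',[95+245/5,120+392/5],.128))
for q in [(200,380),(290,403)]: print(onz('top',[95+q[0]/5,120+q[1]/5],.128))
for q in [(427,568),(532,452)]: print(onz('side',[90+q[0]/5,200+q[1]/5],.130))
for c in('side','top'):
  for th in('front_rim','lip'):
    r=ctrl.tip_of(th,c); print(c,th,[(np.round(x['centre'][::-1],1).tolist(),round(x['score'],2),onz(c,x['centre'][::-1],.13).round(3)) for x in r[:2]])
```

```text
[0.55181932 0.34001831 0.13      ] [0.55637498 0.33426992 0.128     ]
[0.56432022 0.36339992 0.128     ]
[0.54909861 0.30538674 0.128     ]
[0.55487075 0.37061789 0.13      ]
[0.54721099 0.30913044 0.13      ]
side front_rim [([183.9, 297.4], 0.58, array([0.561, 0.334, 0.13 ]))]
side lip [([142.3, 266.1], 0.56, array([0.683, 0.312, 0.13 ]))]
top front_rim [([140.3, 198.6], 0.7, array([0.556, 0.345, 0.13 ])), ([145.4, 166.9], 0.48, array([0.656, 0.332, 0.13 ]))]
top lip [([152.6, 160.7], 0.65, array([0.675, 0.309, 0.13 ]))]
```

```bash
python3 -m handwheel '[[0.05,[0.012,-0.0016,-0.008],[-0.5,0.14,0.22]],[0.05,[0.012,-0.0016,-0.008],[-0.4,0.14,0.22]],[0.05,[0.012,-0.0016,-0.008],[-0.45,0.13,0.22]],[0.05,[0.012,-0.0016,-0.008],[-0.45,0.13,0.22]],[0.05,[0,0,0],[0,0,0]]]'
python3 snap.py g2 '(90,200,160,120)' '(95,120,160,120)'
python3 - <<'E'
from plan import *
p,Q,o=cur(); print(o['q'],o['t'],o['contact_force'],o['opening'])
rim=np.array([.558,.336,.130]);G=Rt(28,PSI);a=G.as_matrix()[:,0]
p2,Q2=steps(p,Q,rim+a*.037,G,5)
E
```

```text
t: 4.62
tool_pos: [0.549, 0.3357, 0.1479]
tool_rot: [1.491, 0.727, -0.976]
contact_force: [-0.5, -0.3, -0.5]
opening: 0.05
[ 0.57194656 -0.02209299  1.88548455 -0.40482279  0.94456195  0.93183293] 4.7167 [-0.26174837 -0.4668864   0.30433662] 0.049868778968496875
5 rows  d [0.01175, -0.00042, -0.00032] rot [-0.035, -0.001, -0.019] |d| 11.8 |w| 0.04
 path [[0.555, 0.335, 0.14], [0.56, 0.335, 0.129], [0.565, 0.334, 0.118], [0.57, 0.334, 0.108], [0.575, 0.333, 0.097]] [0.575, 0.333, 0.097]
```

View pics/g2_side.png

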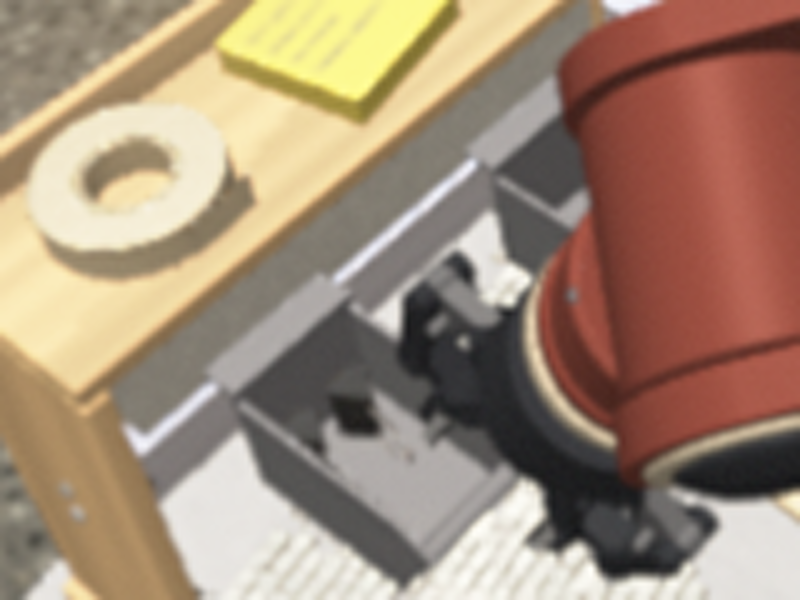

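View pics/g2_top.png

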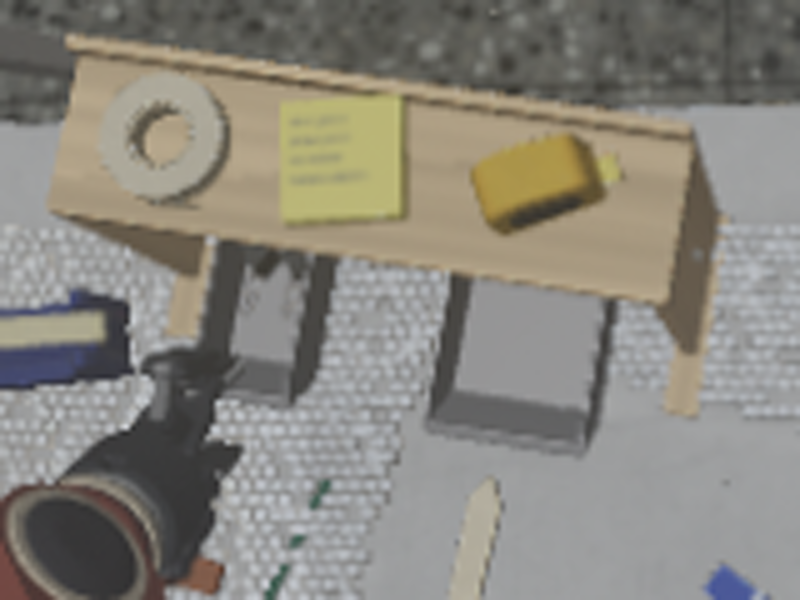

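Run:
```python
from plan import *
p,Q,o=cur()
for n,(x,y) in(('side',(90,200)),('top',(95,120))):
  for lab,P in(('tcp',p),('inner',Q.apply([-.006,.025,0])+p),('outer',Q.apply([-.006,-.025,0])+p),('body',Q.apply([-.073,0,0])+p),('rim',[.558,.336,.13])):
    print(n,lab,np.round((proj(n,P)[0]-[x,y])*5))
```

```text
side tcp [484. 474.]
side inner [444. 424.]
side outer [533. 518.]
side body [534. 427.]
side rim [472. 494.]
top tcp [231. 400.]
top inner [228. 365.]
top outer [226. 440.]
top body [184. 447.]
top rim [241. 389.]
```

```bash
python3 -m handwheel '[[0.05,[0.012,0,0],[0,0,0]],[0.05,[0.012,0,0],[0,0,0]],[0.05,[0.012,0,0],[0,0,0]],[0.05,[0.012,0,0],[0,0,0]],[0.05,[0.011,0,0],[0,0,0]],[0.05,[0,0,0],[0,0,0]]]'
python3 snap.py g3 '(90,200,160,120)' '(95,120,160,120)'
```

```text
t: 5.22
tool_pos: [0.576, 0.3304, 0.0939]
tool_rot: [1.489, 0.727, -0.978]
contact_force: [-1.2, 0.3, -0.1]
opening: 0.05
```

View pics/g3_side.png

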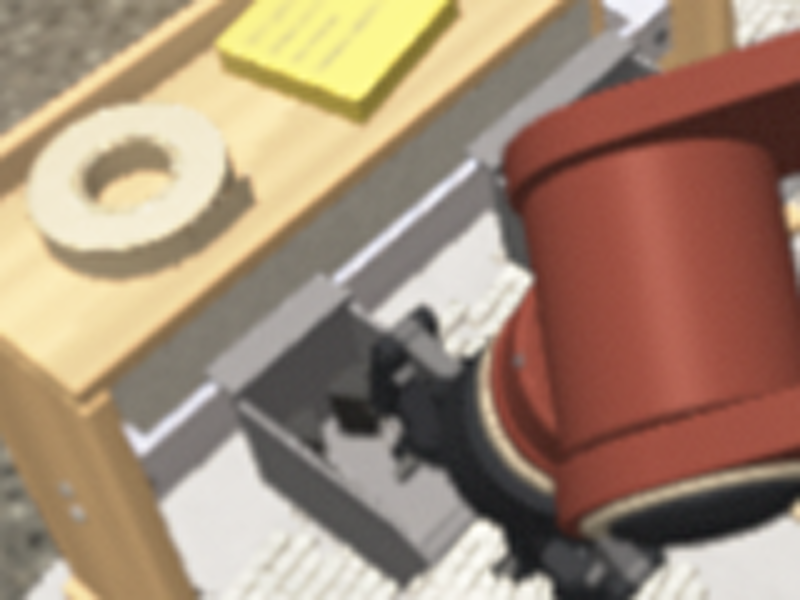

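View pics/g3_top.png

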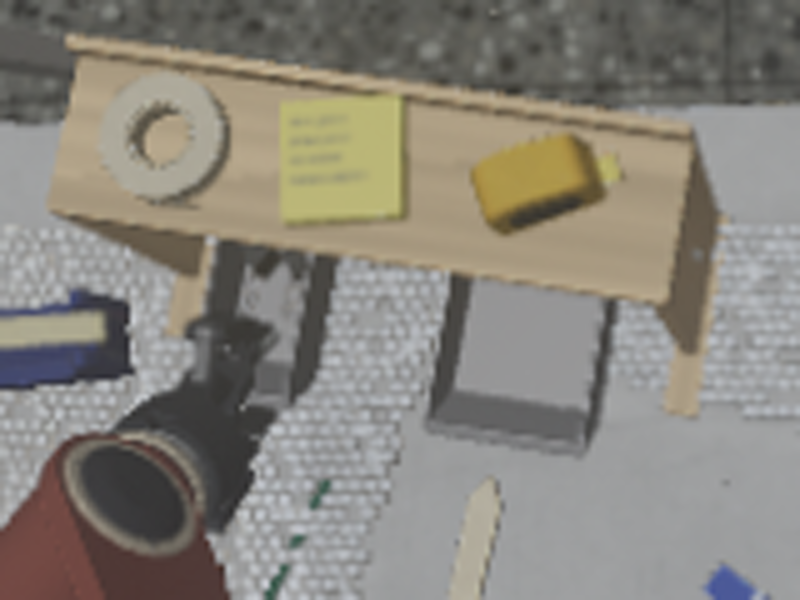

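```bash
python3 -m handwheel '[[0.035,[0,0,0],[0,0,0]],[0.028,[0,0,0],[0,0,0]],[0.022,[0,0,0],[0,0,0]],[0.018,[0,0,0],[0,0,0]]]' 25;python3 -m handwheel '[[0.014,[0,0,0],[0,0,0]],[0.011,[0,0,0],[0,0,0]],[0.009,[0,0,0],[0,0,0]],[0.006,[0,0,0],[0,0,0]]]' 25
```

```text
t: 5.65
tool_pos: [0.5762, 0.3322, 0.098]
tool_rot: [1.493, 0.727, -0.973]
contact_force: [0.4, 0.3, -0.7]
opening: 0.0183
t: 5.98
tool_pos: [0.5726, 0.3324, 0.0951]
tool_rot: [1.489, 0.732, -0.979]
contact_force: [-15.3, 3.9, 2.4]
opening: 0.0088
```

```bash
python3 -m handwheel '[[0.005,[0,-0.002,0],[0,0,0]],[0.005,[0,-0.002,0],[0,0,0]],[0.005,[0,0,0],[0,0,0]]]' 60; python3 -c "
from plan import *
p,Q,o=cur();print(o['wrist_torque'],np.round(Q.as_matrix(),3),np.degrees(np.arctan2(*Q.as_matrix()[[1,0],1])))"
```

```text
t: 6.23
tool_pos: [0.5726, 0.3325, 0.0953]
tool_rot: [1.492, 0.727, -0.973]
contact_force: [-0.0, 0.5, -1.9]
opening: 0.0081
[0.21821648 0.73046822 0.17301508] [[ 0.463  0.869 -0.173]
 [-0.08  -0.153 -0.985]
 [-0.882  0.47  -0.001]] -10.001505824622077
```

```bash
cat >> plan.py <<'E'
P0=np.array([.5726,.3325,.0953]); PS=np.radians(-10.0)
U=np.array([np.cos(PS),np.sin(PS),0]);Z=np.array([0,0,1.])
PIV=P0+U*.1037+Z*.0464
def swing(th,lift=0,out=0):
    t=np.radians(th);x,z=-.1037,-.0464
    e=.008*np.sin(t)+.0005*min(1,th/8)
    return PIV+U*(x*np.cos(t)+z*np.sin(t)+e-out)+Z*(-x*np.sin(t)+z*np.cos(t)+lift), Rt(28-th,PS)
E
python3 - <<'E'
from plan import *
a=[0,8,16,26]
print(PIV)
for i in range(3): steps(*swing(a[i]),*swing(a[i+1]),[4,4,5][i])
E
```

```text
[0.67472456 0.31449268 0.1417    ]
4 rows  d [-0.00378, 0.0007, 0.0] rot [0.0, 0.0, -2.0] |d| 3.8 |w| 2.0
 path [[0.571, 0.333, 0.099], [0.57, 0.333, 0.103], [0.57, 0.333, 0.106], [0.569, 0.333, 0.11]] [0.569, 0.333, 0.11]
4 rows  d [-0.00387, 0.0006, -0.0] rot [0.0, -0.0, -2.0] |d| 3.9 |w| 2.0
 path [[0.568, 0.333, 0.114], [0.567, 0.333, 0.118], [0.567, 0.333, 0.122], [0.567, 0.334, 0.126]] [0.567, 0.334, 0.126]
5 rows  d [-0.00391, 0.0006, 0.0] rot [0.0, 0.0, -2.0] |d| 4.0 |w| 2.0
 path [[0.566, 0.334, 0.13], [0.566, 0.334, 0.134], [0.566, 0.334, 0.138], [0.567, 0.334, 0.142], [0.567, 0.334, 0.145]] [0.567, 0.334, 0.145]
```

```bash
python3 -m handwheel '[[0.005,[-0.0038,0.0007,0],[0,0,-2]],[0.005,[-0.0038,0.0007,0],[0,0,-2]],[0.005,[-0.0038,0.0007,0],[0,0,-2]],[0.005,[-0.0038,0.0007,0],[0,0,-2]]]' 70; python3 -m handwheel '[[0.005,[0,0,0],[0,0,0]]]'
```

```text
t: 6.57
tool_pos: [0.5693, 0.3331, 0.111]
tool_rot: [1.456, 0.841, -1.079]
contact_force: [0.7, 0.8, -1.6]
opening: 0.0081
t: 6.65
tool_pos: [0.57, 0.3331, 0.1118]
tool_rot: [1.458, 0.84, -1.079]
contact_force: [-2.0, 0.5, -1.4]
opening: 0.0083
```

Forces are low; continue the swing.

```bash
python3 -m handwheel '[[0.005,[-0.0039,0.0006,0],[0,0,-2]],[0.005,[-0.0039,0.0006,0],[0,0,-2]],[0.005,[-0.0039,0.0006,0],[0,0,-2]],[0.005,[-0.0039,0.0006,0],[0,0,-2]],[0.005,[0,0,0],[0,0,0]]]'; python3 -m handwheel '[[0.005,[-0.0039,0.0006,0],[0,0,-2]],[0.005,[-0.0039,0.0006,0],[0,0,-2]],[0.005,[-0.0039,0.0006,0],[0,0,-2]],[0.005,[-0.0039,0.0006,0],[0,0,-2]],[0.005,[-0.0039,0.0006,0],[0,0,-2]],[0.005,[0,0,0],[0,0,0]]]'
python3 snap.py s1 '(90,200,160,120)' '(95,120,160,120)'
python3 - <<'E'
from plan import *
p,Q,o=cur();print(p,Q.as_matrix()[:,0],o['contact_force'],o['wrist_torque'],swing(26)[0],swing(26)[1].as_matrix()[:,0])
E
```

```text
t: 7.07
tool_pos: [0.5688, 0.3334, 0.1277]
tool_rot: [1.417, 0.95, -1.18]
contact_force: [0.3, -0.4, -0.8]
opening: 0.0081
t: 7.57
tool_pos: [0.5686, 0.3332, 0.1465]
tool_rot: [1.354, 1.091, -1.308]
contact_force: [0.7, 0.6, -1.3]
opening: 0.0079
[0.56736106 0.33326881 0.14554898] [ 0.03765295 -0.00545091 -0.99927601] [-0.21454988 -1.03367251 -3.14089205] [-0.00089894  0.14642863 -0.004677  ] [0.5668503  0.33351383 0.14545504] [ 0.03436929 -0.00606023 -0.99939083]
```

View pics/s1_side.png

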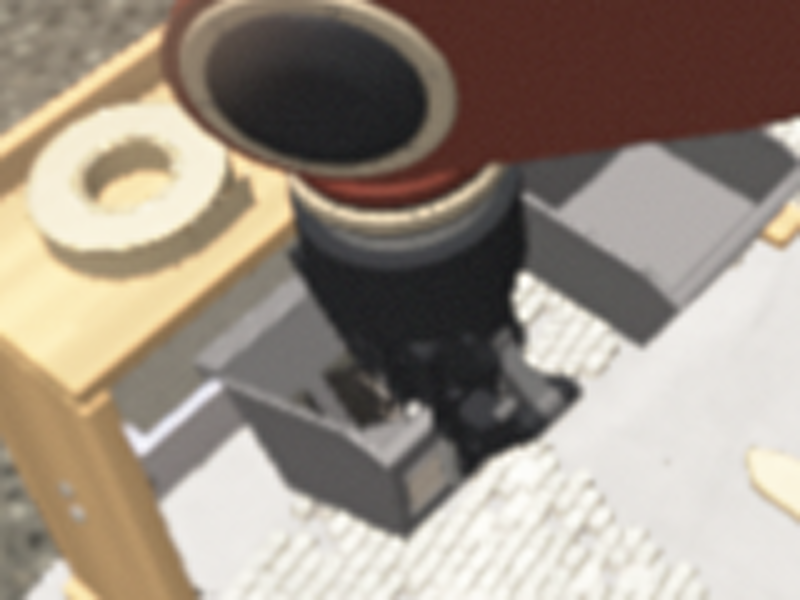

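View pics/s1_top.png

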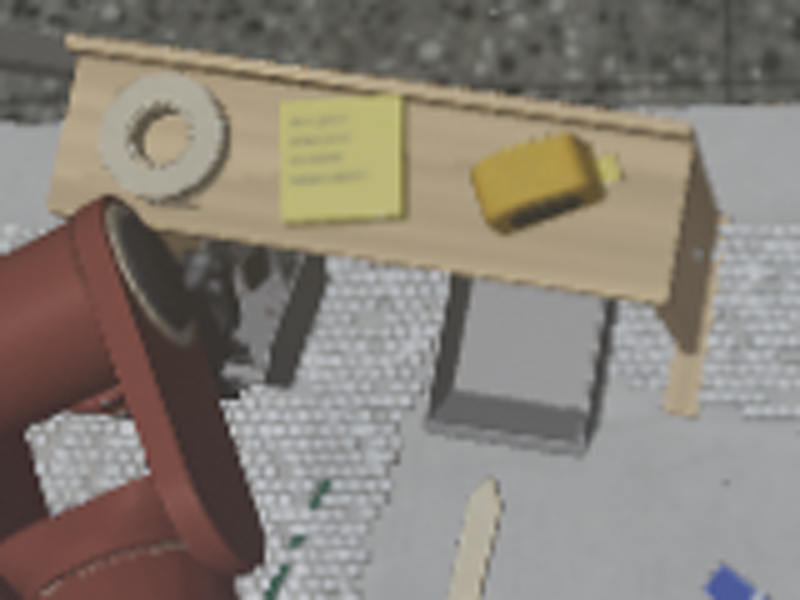

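```bash
python3 -m handwheel '[[0.005,[-0.003,0.0002,0],[0,0,0]],[0.005,[-0.004,0.0002,0],[0,0,0]],[0.005,[-0.004,0.0002,0],[0,0,0]],[0.005,[0,0,0],[0,0,0]]]';python3 -m handwheel '[[0.005,[-0.004,0.0002,0],[0,0,0]],[0.005,[-0.004,0.0001,0],[0,0,0]],[0.005,[-0.004,0.0001,0],[0,0,0]],[0.005,[-0.001,0,0],[0,0,0]],[0.005,[0,0,0],[0,0,0]]]'
python3 snap.py s2 '(90,200,160,120)' '(95,120,160,120)'
```

```text
t: 8.0
tool_pos: [0.5679, 0.3338, 0.1586]
tool_rot: [1.354, 1.093, -1.307]
contact_force: [0.1, -0.2, -1.3]
opening: 0.008
t: 8.42
tool_pos: [0.5678, 0.3336, 0.171]
tool_rot: [1.353, 1.093, -1.308]
contact_force: [-0.3, -0.7, -1.8]
opening: 0.0081
```

View pics/s2_side.png

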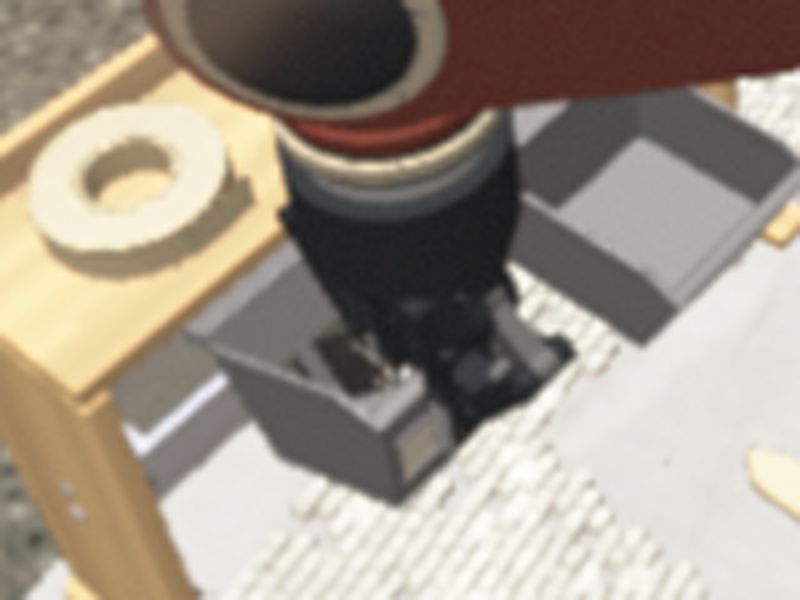

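```bash
python3 -m handwheel '[[0.005,[-0.0005,-0.004,0],[0,0,0]],[0.005,[-0.0005,-0.006,0],[0,0,0]],[0.005,[-0.0005,-0.008,0],[0,0,0]],[0.005,[-0.0005,-0.008,0],[0,0,0]]]';python3 -m handwheel '[[0.005,[-0.001,-0.01,0],[0,0,0]],[0.005,[-0.001,-0.014,0],[0,0,0]],[0.005,[-0.002,-0.016,0],[0,0,0]],[0.005,[-0.004,-0.016,0],[0,0,0]],[0.005,[-0.006,-0.016,0],[0,0,0]],[0.005,[-0.008,-0.016,0],[0,0,0]],[0.005,[-0.008,-0.012,0],[0,0,0]],[0.005,[-0.006,-0.006,0],[0,0,0]],[0.005,[0,0,0],[0,0,0]]]'
python3 snap.py s3 '(90,190,220,165)' '(75,120,200,150)'
```

```text
t: 8.85
tool_pos: [0.5408, 0.338, 0.1709]
tool_rot: [1.352, 1.094, -1.31]
contact_force: [0.0, 0.2, -0.7]
opening: 0.0076
t: 9.6
tool_pos: [0.4351, 0.3574, 0.2052]
tool_rot: [1.354, 1.094, -1.305]
contact_force: [0.9, -0.6, -2.0]
opening: 0.0088
```

View pics/s3_side.png

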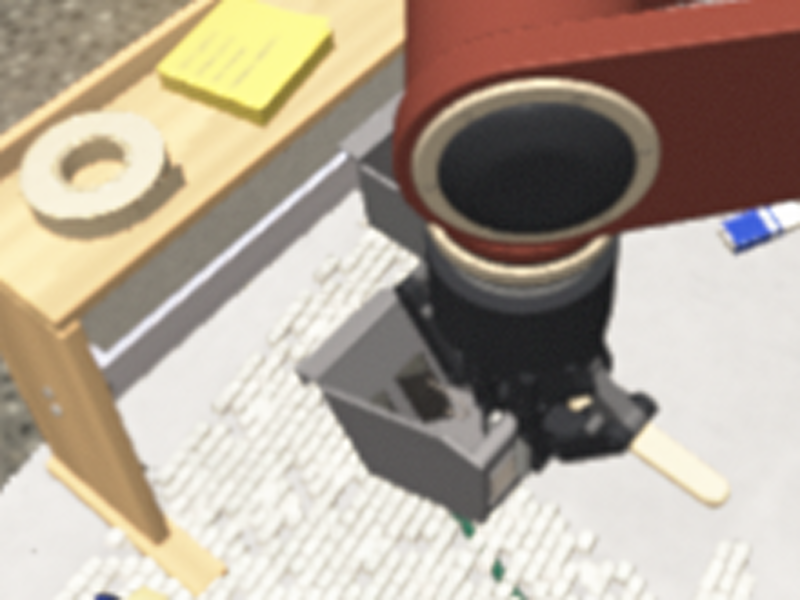

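View pics/s3_top.png

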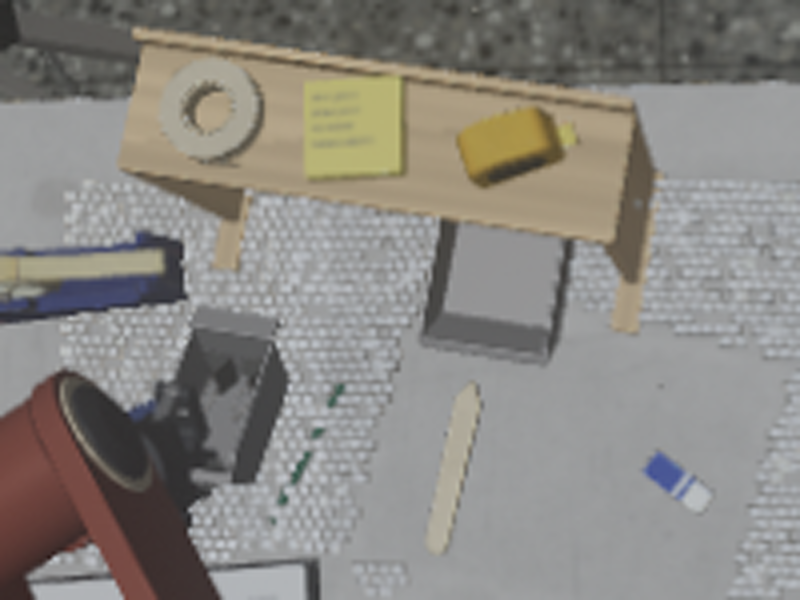

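Run:
```python
from plan import *
p,Q,o=cur();print(o['q'],o['contact_force'],np.degrees(np.arcsin(Q.as_matrix()[0,0])))
D=np.radians
p,Q=steps(p,Q,[.45,.08,.25],Rt(2,D(-5)),9)
p,Q=steps(p,Q,[.455,-.205,.21],Rt(4,D(0)),9)
p,Q=steps(p,Q,[.48,-.206,.075],Rt(28,D(0)),10)
```

```text
[ 0.56523741 -0.09306493  1.80338502 -0.02397497  1.40179819  0.74278245] [ 0.33670648 -0.06819694 -1.7234765 ] 2.153503110728381
9 rows  d [-0.00498, 0.00587, 0.03025] rot [-0.551, 0.005, -0.019] |d| 31.2 |w| 0.55
 path [[0.436, 0.326, 0.209], [0.438, 0.264, 0.219], [0.441, 0.203, 0.229], [0.445, 0.141, 0.24], [0.45, 0.08, 0.25]] [0.45, 0.08, 0.25]
9 rows  d [0.00454, 0.00186, 0.03161] rot [-0.555, 0.029, 0.222] |d| 32.0 |w| 0.6
 path [[0.449, 0.048, 0.246], [0.449, -0.015, 0.237], [0.45, -0.078, 0.228], [0.452, -0.142, 0.219], [0.455, -0.205, 0.21]] [0.455, -0.205, 0.21]
10 rows  d [0.01379, -0.00104, 0.0001] rot [0.0, 0.0, 2.4] |d| 13.8 |w| 2.4
 path [[0.455, -0.205, 0.196], [0.457, -0.205, 0.169], [0.46, -0.206, 0.141], [0.467, -0.206, 0.114], [0.475, -0.206, 0.088]] [0.48, -0.206, 0.075]
```

```bash
python3 -m handwheel '[[0.005,[-0.01,0.003,0.012],[-0.5,0,0]],[0.005,[-0.01,0.004,0.022],[-0.5,0,0]],[0.005,[-0.009,0.006,0.03],[-0.55,0,0]],[0.005,[-0.007,0.006,0.032],[-0.55,0,0]],[0.005,[-0.005,0.006,0.032],[-0.55,0,0]],[0.005,[-0.003,0.006,0.032],[-0.55,0,0]],[0.005,[-0.002,0.006,0.032],[-0.55,0,0]],[0.005,[0,0.006,0.032],[-0.55,0,0]],[0.005,[0,0.005,0.032],[-0.55,0,0]],[0.005,[0,0.003,0.032],[-0.55,0,0]]]'
python3 - <<'E'
from plan import *
p,Q,o=cur();print(o['q'],o['contact_force'],np.degrees(np.arcsin(Q.as_matrix()[0,0])))
D=np.radians
p,Q=steps(p,Q,[.455,-.205,.21],Rt(4,D(0)),9)
E
```

```text
t: 10.53
tool_pos: [0.4482, 0.0624, 0.2507]
tool_rot: [1.282, 1.141, -1.243]
contact_force: [0.6, 0.4, -2.5]
opening: 0.0082
[-0.02380556 -0.41804094  1.99210926 -0.00427849  1.53130202  0.05669486] [ 0.64576212  0.41682959 -2.53801255] 2.068964462596064
9 rows  d [0.00465, 0.00185, 0.02965] rot [-0.511, 0.041, 0.213] |d| 30.1 |w| 0.55
 path [[0.448, 0.033, 0.246], [0.448, -0.027, 0.237], [0.449, -0.086, 0.228], [0.452, -0.146, 0.219], [0.455, -0.205, 0.21]] [0.455, -0.205, 0.21]
```

```bash
python3 -m handwheel '[[0.005,[0.005,0.002,0.032],[-0.5,0,0.2]],[0.005,[0.005,0.002,0.032],[-0.5,0,0.2]],[0.005,[0.005,0.002,0.032],[-0.5,0,0.2]],[0.005,[0.005,0.002,0.032],[-0.5,0,0.2]],[0.005,[0.005,0.002,0.032],[-0.5,0.1,0.2]],[0.005,[0.005,0.002,0.032],[-0.5,0.1,0.2]],[0.005,[0.005,0.002,0.032],[-0.5,0.1,0.2]],[0.005,[0.004,0.002,0.025],[-0.5,0.1,0.2]],[0.005,[0.003,0.001,0.014],[-0.5,0,0.2]],[0.005,[0,0,0],[0,0,0]]]'
python3 - <<'E'
from plan import *
p,Q,o=cur();print(o['q'],o['contact_force'],np.degrees(np.arcsin(Q.as_matrix()[0,0])))
D=np.radians
p,Q=steps(p,Q,[.481,-.206,.075],Rt(28,D(0)),10)
E
```

```text
t: 11.37
tool_pos: [0.4536, -0.2022, 0.2089]
tool_rot: [1.244, 1.159, -1.165]
contact_force: [-0.2, 0.3, -1.0]
opening: 0.0081
[-0.5903767  -0.29094694  1.96611201  0.03751858  1.41264265 -0.58949619] [-0.21805221  0.31563445 -1.04218327] 3.7463490766897367
10 rows  d [0.01375, -0.00074, 0.00039] rot [-0.034, 0.003, 2.425] |d| 13.8 |w| 2.43
 path [[0.454, -0.203, 0.195], [0.456, -0.203, 0.168], [0.46, -0.204, 0.14], [0.467, -0.205, 0.114], [0.476, -0.206, 0.088]] [0.481, -0.206, 0.075]
```

```bash
python3 -m handwheel '[[0.005,[0.0137,-0.0007,0.0004],[0,0,2.4]],[0.005,[0.0137,-0.0007,0.0004],[0,0,2.4]],[0.005,[0.0137,-0.0007,0.0004],[0,0,2.4]],[0.005,[0.0137,-0.0007,0.0004],[0,0,2.4]],[0.005,[0.0137,-0.0007,0.0004],[0,0,2.4]],[0.005,[0.0137,-0.0007,0.0004],[0,0,2.4]],[0.005,[0.0137,-0.0007,0.0004],[0,0,2.4]],[0.005,[0.0137,-0.0007,0.0004],[0,0,2.4]],[0.005,[0.0137,-0.0007,0.0004],[0,0,2.5]],[0.005,[0.0137,-0.0007,0.0004],[0,0,2.5]]]'
python3 -m handwheel '[[0.005,[0,0,0],[0,0,0]]]'
python3 snap.py p1 '(220,120,160,120)' '(250,130,160,120)'
python3 - <<'E'
from plan import *
p,Q,o=cur();print(p,o['q'],o['contact_force'],np.degrees(np.arcsin(Q.as_matrix()[0,0])),Q.as_matrix().round(3))
D=np.radians
steps(p,Q,[.4813,-.206,.0286],Rt(28,D(0)),5)
for n,f,(x0,y0) in(('side','p1',(220,120)),('top','p1',(250,130))):
    im=cv2.imread(f'pics/{f}_{n}.png')
    org=p+np.array([.0467,0,-.0176]); c=Q.as_matrix()[:,1];a=np.arctan2(c[1],c[0]);M=R.from_euler('z',a).as_matrix()
    org=p+M@np.array([.0467,0,-.0176])
    B=[(-.042,-.032,0),(-.042,.032,0),(.045,.032,0),(.045,-.032,0)]
    for zz,col in((org[2],(0,255,0)),(.006,(0,0,255))):
        q=proj(n,np.array([M@np.array(b)+[org[0],org[1],zz] for b in B])); q=(q-[x0,y0]+.5)*5
        cv2.polylines(im,[q.astype(int)],True,col,1)
    cv2.imwrite(f'pics/{f}o_{n}.png',im); print('org',org,np.degrees(a))
E
```

```text
t: 12.2
tool_pos: [0.4822, -0.2026, 0.0763]
tool_rot: [1.404, 0.84, -0.84]
contact_force: [0.1, 0.2, -2.3]
opening: 0.0079
t: 12.28
tool_pos: [0.4795, -0.2006, 0.0724]
tool_rot: [1.406, 0.848, -0.844]
contact_force: [-0.5, 1.1, -3.5]
opening: 0.0081
[ 0.48152239 -0.20235295  0.07625116] [-0.70879878 -0.30736224  2.26975047  0.42251516  0.84359706 -0.93675678] [ 0.29628962 -0.23691512 -1.2679154 ] 27.933609263639088 [[ 0.468  0.883 -0.001]
 [ 0.002 -0.002 -1.   ]
 [-0.883  0.468 -0.003]]
5 rows  d [0.0084, -0.00451, 0.00075] rot [-0.027, -0.021, 0.013] |d| 9.6 |w| 0.04
 path [[0.481, -0.203, 0.067], [0.481, -0.204, 0.057], [0.481, -0.205, 0.048], [0.481, -0.205, 0.038], [0.481, -0.206, 0.029]] [0.481, -0.206, 0.029]
org [ 0.52822223 -0.20247672  0.05865116] -0.15185522857105124
org [ 0.52822223 -0.20247672  0.05865116] -0.15185522857105124
```

View pics/p1o_side.png

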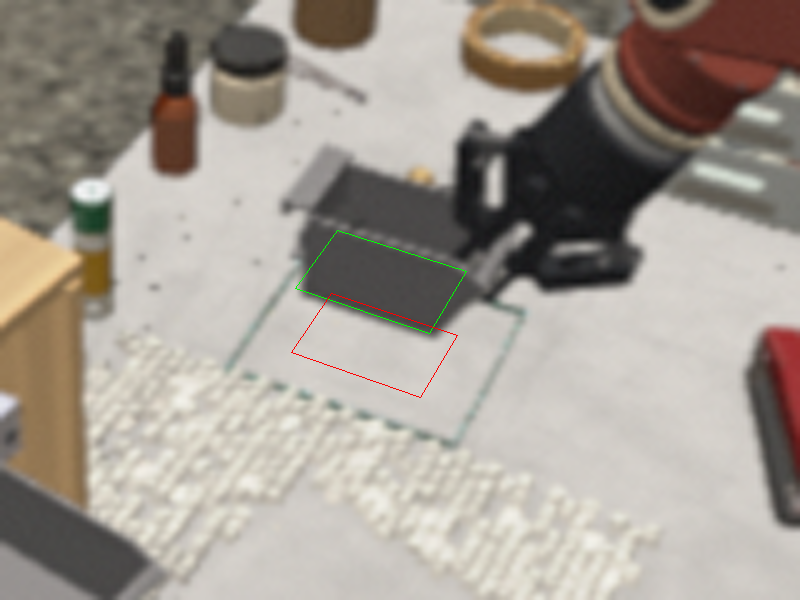

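View pics/p1o_top.png

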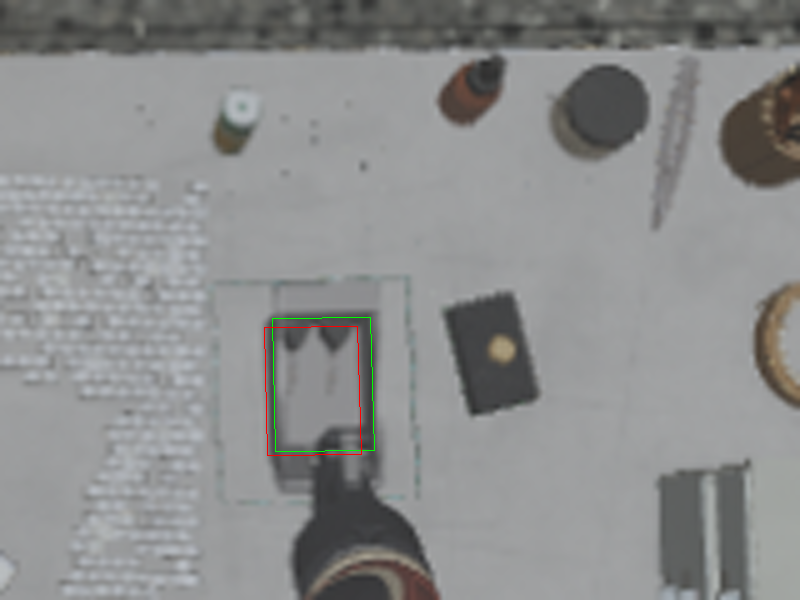

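```bash
python3 -m handwheel '[[0.005,[0.008,-0.004,0.0007],[0,0,0]],[0.005,[0.0088,-0.0047,0.0007],[0,0,0]],[0.005,[0.0088,-0.0047,0.0007],[0,0,0]],[0.005,[0.007,-0.0038,0.0007],[0,0,0]],[0.005,[0.0045,-0.0024,0.0005],[0,0,0]],[0.005,[0.0025,-0.0013,0],[0,0,0]],[0.005,[0,0,0],[0,0,0]]]'
python3 -m handwheel '[[0.005,[0,0,0],[0,0,0]]]'
```

```text
t: 12.97
tool_pos: [0.4819, -0.2058, 0.0311]
tool_rot: [1.404, 0.843, -0.842]
contact_force: [0.7, -0.0, -3.1]
opening: 0.0082
t: 13.05
tool_pos: [0.4825, -0.2063, 0.0322]
tool_rot: [1.404, 0.841, -0.842]
contact_force: [-0.4, -0.5, -2.5]
opening: 0.0079
```

```bash
python3 -m handwheel '[[0.005,[0.0018,-0.0009,0],[0,0,0]],[0.005,[0.0018,-0.0009,0],[0,0,0]],[0.005,[0,0,0],[0,0,0]]]'
python3 -m handwheel '[[0.005,[0.0009,-0.0005,0],[0,0,0]],[0.005,[0.0009,-0.0005,0],[0,0,0]],[0.005,[0,0,0],[0,0,0]]]'
python3 -m handwheel '[[0.005,[0.0009,-0.0005,0],[0,0,0]],[0.005,[0,0,0],[0,0,0]]]'
```

```text
t: 13.3
tool_pos: [0.4826, -0.2063, 0.0283]
tool_rot: [1.404, 0.841, -0.841]
contact_force: [-0.5, 0.3, -2.1]
opening: 0.0087
t: 13.55
tool_pos: [0.4824, -0.2062, 0.0261]
tool_rot: [1.404, 0.841, -0.842]
contact_force: [0.6, 0.2, -2.1]
opening: 0.0084
t: 13.72
tool_pos: [0.4824, -0.2062, 0.0251]
tool_rot: [1.404, 0.841, -0.842]
contact_force: [0.1, -0.1, -2.3]
opening: 0.0084
```

```bash
python3 -m handwheel '[[0.005,[0.0009,-0.0005,0],[0,0,0]],[0.005,[0,0,0],[0,0,0]]]'
python3 -m handwheel '[[0.005,[0.0007,-0.0004,0],[0,0,0]],[0.005,[0,0,0],[0,0,0]]]'
python3 -m handwheel '[[0.005,[0.0004,-0.0002,0],[0,0,0]],[0.005,[0,0,0],[0,0,0]]]'
```

```text
t: 13.88
tool_pos: [0.4824, -0.2062, 0.024]
tool_rot: [1.404, 0.841, -0.842]
contact_force: [0.9, 0.3, -2.4]
opening: 0.0085
t: 14.05
tool_pos: [0.4824, -0.2062, 0.0232]
tool_rot: [1.404, 0.841, -0.842]
contact_force: [-0.4, -0.6, -1.8]
opening: 0.0081
t: 14.22
tool_pos: [0.4826, -0.2064, 0.0231]
tool_rot: [1.404, 0.84, -0.841]
contact_force: [0.2, -0.2, -1.5]
opening: 0.008
```

```bash
python3 -m handwheel '[[0.005,[0.0005,-0.0002,0],[0,0,0]],[0.005,[0,0,0],[0,0,0]]]'
python3 -m handwheel '[[0.005,[0.0005,-0.0002,0],[0,0,0]],[0.005,[0,0,0],[0,0,0]]]'
python3 snap.py p2 '(220,120,160,120)' '(250,130,160,120)'
```

```text
t: 14.38
tool_pos: [0.483, -0.2066, 0.023]
tool_rot: [1.404, 0.84, -0.841]
contact_force: [-0.9, 0.4, 1.2]
opening: 0.0081
t: 14.55
tool_pos: [0.4834, -0.2068, 0.023]
tool_rot: [1.404, 0.839, -0.841]
contact_force: [-2.2, 1.6, 5.0]
opening: 0.0081
```

View pics/p2_side.png

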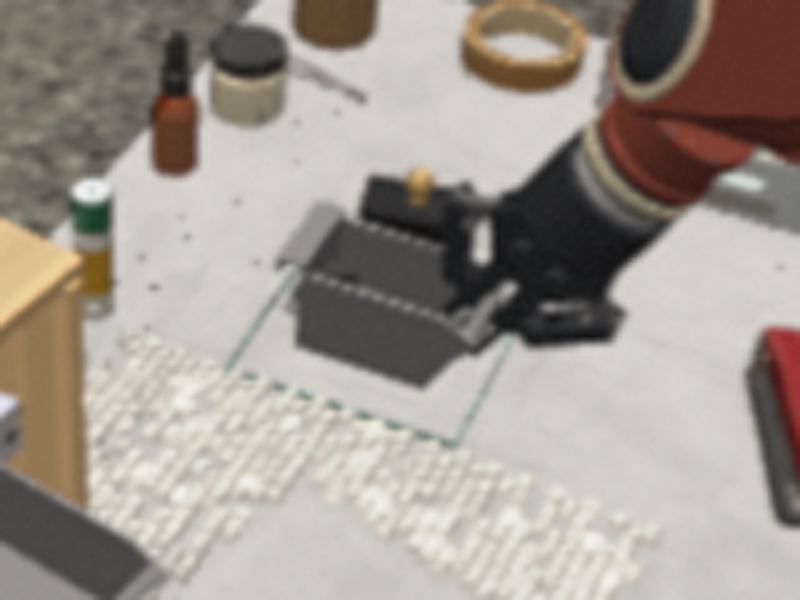

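```bash
python3 -m handwheel '[[0.007,[-0.0005,0.0002,0],[0,0,0]],[0.01,[0,0,0],[0,0,0]],[0.013,[0,0,0],[0,0,0]],[0.015,[0,0,0],[0,0,0]],[0.017,[0,0,0],[0,0,0]]]' 25
python3 -m handwheel '[[0.019,[-0.003,0,0],[0,0,0]],[0.021,[-0.004,0,0],[0,0,0]],[0.022,[-0.005,0,0],[0,0,0]]]'
```

```text
t: 15.07
tool_pos: [0.4824, -0.2061, 0.0221]
tool_rot: [1.404, 0.841, -0.842]
contact_force: [0.4, 0.3, 0.1]
opening: 0.0171
t: 15.32
tool_pos: [0.4765, -0.2061, 0.033]
tool_rot: [1.404, 0.841, -0.842]
contact_force: [0.7, 0.3, 0.1]
opening: 0.0221
```

```bash
python3 -m handwheel '[[0.024,[-0.008,0,0],[0,0,0]],[0.026,[-0.012,0,0],[0,0,0]],[0.026,[-0.014,0,0],[0,0,0]],[0.026,[-0.016,0,0],[0,0,0]],[0.026,[-0.018,0,0],[0,0,0]],[0.026,[-0.02,0,0],[0,0,0]],[0.026,[-0.025,0,0],[0,0,0]],[0.026,[-0.02,0,0],[0,0,0]],[0.026,[0,0,0],[0,0,0]]]'
python3 snap.py e1 '(220,120,160,120)' '(250,130,160,120)'
python3 - <<'E'
from plan import *
for c in('side','top'):
  for th in('base_corner0','clip_0','narrow_bin'):
    print(c,th,[(np.round(onz(c,x['centre'][::-1],.006),3).tolist(),round(x['score'],2)) for x in ctrl.tip_of(th,c)[:4]])
print(cur()[2]['contact_force'],cur()[2]['t'])
E
```

```text
t: 16.07
tool_pos: [0.415, -0.2083, 0.1556]
tool_rot: [1.4, 0.831, -0.84]
contact_force: [-0.2, 0.2, 1.1]
opening: 0.0259
side base_corner0 [([0.482, -0.179, 0.006], 0.82), ([0.495, -0.25, 0.006], 0.79), ([0.574, -0.177, 0.006], 0.79), ([0.576, -0.248, 0.006], 0.69)]
side clip_0 []
side narrow_bin [([0.525, -0.215, 0.006], 0.93), ([0.475, -0.263, 0.006], 0.59), ([0.7, -0.152, 0.006], 0.53)]
top base_corner0 [([0.485, -0.226, 0.006], 0.95), ([0.577, -0.173, 0.006], 0.91), ([0.574, -0.239, 0.006], 0.79), ([0.478, -0.174, 0.006], 0.76)]
top clip_0 [([0.554, -0.227, 0.006], 0.61), ([0.535, -0.185, 0.006], 0.43)]
top narrow_bin [([0.526, -0.204, 0.006], 0.95)]
[-0.34286436  0.3177373   0.12831341] 16.4667
```

View pics/e1_side.png

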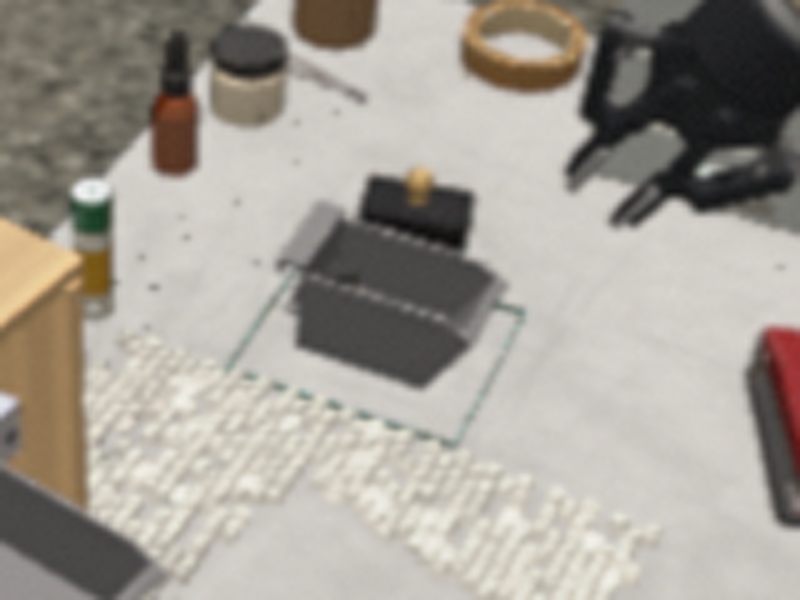

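View pics/e1_top.png

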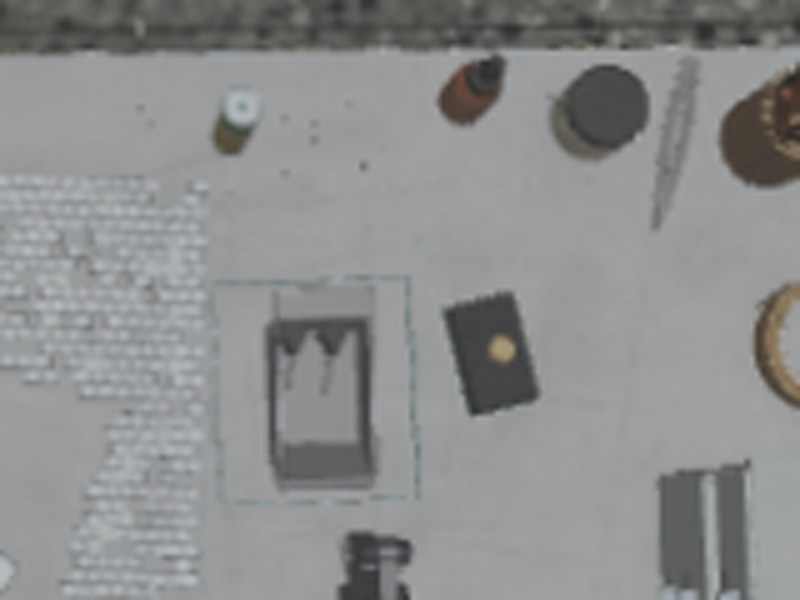

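View pics/e1_top_full.png

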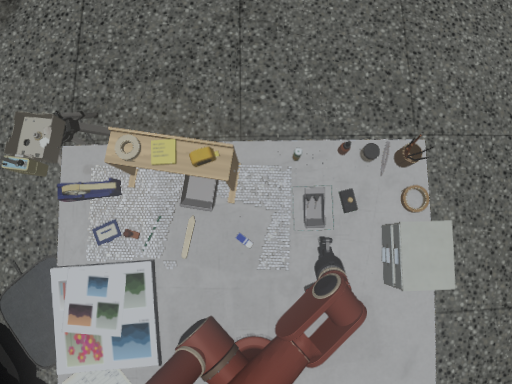

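The bin stands upright on the plate with both clips inside. Its base corners lie at x 0.48 to 0.577 and y -0.175 to -0.245, while the plate spans x 0.454 to 0.604 and y -0.139 to -0.273. The other objects haven't moved and the gripper is clear, so I'm handing in.

```bash
python3 -c "
from station import ctrl
print(ctrl.finish_job())"
```

```text
the job is handed in; nothing more can be done
None
```

The narrow bin is off the rail and standing upright on the glass plate with both clips inside, handed in at about 16.5 s of the 43 s allowed.

**How it went:**
- I pinched the bin's front wall with the tool tilted 28° and swung the front up 26° about the rail's top back edge.
- I lifted it 25 mm to clear the lip, drew it out 135 mm, and carried it still tilted to the plate. There I levelled it and lowered it in small steps.
- Each recorded wrist force stayed below about 16 N. The highest was a brief sideways push while closing the gripper, which I centred out. Touchdown was about 7 N.

**Last checks:**
- **Position:** both cameras put the base well inside the plate, with at least about 2 cm to every edge. The detected base corners scatter by up to about 1 cm but agree with the gripper's own measured position.
- **Clips:** both show in the back of the bin in the top view. The side camera could not see them because the bin's wall hides them.
- **Other objects:** by eye, the wide bin, weight, dropper, glue, eraser and folder look unmoved compared with the first pictures. I did not measure them.
- **Robot:** the gripper was clear of everything, with no force on the wrist.

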